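Hook a penlight out of its carton and lay it in the jewel tray

ROBOT

A 6-joint arm with a two-finger parallel gripper is mounted at the origin on a cart in front of the work surface, level with it; the furniture and walls round the work are solid. World frame = base frame: x ahead of the robot, y to its left, z up, the work surface at z = 0. Lengths are in m, angles in rad, forces in N, time in s.
With the tool pointing down it reaches from about 0.425 to 1.125 m from the base axis. Payload 14.9 kg.
Tool frame: the origin (TCP) lies at the very end of the fingers, on their centre line; the grasp point (between the pads) lies robot.grip_point_offset behind it (robot.grip_point_offset is the distance from the TCP to the grasp point, in m); z points along the fingers, y is the line along which they close (so a half turn about z gives the same grasp; the last joint's range is limited). The gripper opens to 91 mm and grips with 3 to 60 N. Pads are 32 mm wide; open, the fingers measure 118 mm over their backs; the gripper's body (76 mm by 178 mm) begins 60 mm behind the grasp point.
Start: joints at [-1.268, 0.379, 1.734, -0, 1.028, -0.033], TCP at [0.231, -0.661, 0.214] pointing down, gripper open.
Joint ranges: [-2.77, 2.77], [-0.74, 2.19], [0, 2.66], [-1.06, 4.2], [0.31, 2.87], [-3.08, 3.08]. Speed limits (rad/s): [1.89, 1.89, 2.39, 3.14, 3.14, 3.14].

INTERFACE

Orientations are given as a rotation vector (axis times angle).
In Python, from workcell import monitor, cams, robot gives the robot as it stands.
- The arm moves only by the tool carry_out, never from a script. Its argument "commands" is a list that holds one entry, the list of rows, each a list of 7 numbers: the turn, a rotation vector about the tool's x, y, z in rad, then the shift along the tool's x, y, z in mm, then the closure in counts, from 0 (fully open) to 255 (shut). A call has 1 to 10 rows; each row shifts and turns the commanded pose from where the row before left it, along the tool's axes as they then stand; what a row does not reach is not made up. A row lasts 1/12 s, in which the tool goes at most 41.7 mm and 7.16 degrees, less where a joint would pass 70% of its speed; a pose out of reach is approached as far as the arm can. A call with a gripper value outside its range is refused whole. The fingers move at their own pace and stop on an object; the grip force is fixed at half the most. Time passes only in rows, so rows that do not move let the fingers close. It gives the time, the measured TCP pose, the force, the opening and the grip force at its end, in the units of the state.
- monitor.get_state(): the state, without advancing time (a new reading comes with each control period).
- cams.read_camera(name): name is "side" or "top" or "wrist"; returns the picture (480x640x3 uint8, blue, green, red); there is no depth.
- cams.camera_info(name): a dict with "camera_matrix" (3x3 intrinsics, pixels), "dist" ([k1, k2, p1, p2, k3] as OpenCV has them; the pictures are not rectified), "camera_from_world" (4x4, takes a point from world to camera coordinates). Camera axes: x right, y down, z forward; pixel columns grow to the right and rows downward; lengths in m; the calibration is good to about 2 mm. A picture is of the moment at which its call begins: read the wrist's pose just before it. camera_info takes no time and is no camera call; for the wrist camera it gives the pose at the moment of the call.
- robot.hand_in(): hands the job in; it is judged then, once.
The state is a dict: "time": time; "joint_positions": joint angles; "dq": joint speeds; "joint_torque": joint torques, N m; "ee_pos": TCP position; "tcp_rot": TCP orientation; "wrist_force": force on the tool from outside, world axes, zero at the start; "torque": the same for the moment, N m; "width": finger opening in m; "grip_force": force on a finger pad.
Only numpy, scipy, OpenCV 4.12 (cv2) and the standard library are available. Lean on these libraries where they do the work, as an engineer would, in place of code of your own. Each camera call takes 0.05 s, during which the arm holds its last target. There are 200 camera calls.

TASK

The penlight has slid to the back of the small cardboard carton, where no hand fits. Swing the carton's half-open end flap well aside (at least square to the mouth), use the reaching hook to drag the penlight right out onto the desk, and stand the hook back on the desk clear of the carton. Then pick up the penlight and lay it, without dropping it, flat on the pad of the jewel tray beside the ring rolls and parallel to them, leaving the stone jars and the mouse where they are.

Things in the scene. Friction and masses are not known exactly. Their poses are not given: they have to be found in the camera images.
- carton: fixed cardboard carton lying on the desk, 170 x 168 x 84 mm; walls, floor and roof 4 mm thick, so inside it is 160 mm wide and 76 mm high; clear window in the roof. Origin: centre of its underside. +x points into the carton from its mouth to its back wall; the mouth is the whole end at x = -85 mm; the inner face of the back wall is at x = +81 mm; +y is the carton's width, z up. The mouth looks roughly to the robot's left.
- flap (a joint): hinge of the end flap, rad. The flap is a cardboard leaf 156 mm wide, 74 mm high (from 5 to 79 mm above the desk) and 4 mm thick with an upright hinge at the carton's (x, y) = (-87, +82) mm. At 0 it covers the mouth, stretching from the hinge towards the carton's -y; it swings outwards (towards the carton's -x); at 1.57 it stands straight out along -x, and it stops at 2.2. It starts at 0.6 to 1.0 and stays where it is left (hinge friction about 0.02 N m).
- flap_edge (a point): middle of the free upright edge of the flap, 158 mm from the hinge, 42 mm above the desk
- reach_hook: loose reaching hook of 0.2 kg, about 265 mm long, standing on the desk on its handle and its foot: a dark wooden handle bar 85 x 22 x 34 mm (grip it across the 22 mm), a steel rod of 8 mm diameter whose centre is 30 mm above the underside, and at its end a flat upright steel foot 60 mm wide, 34 mm high, 5 mm thick. Origin: underside of the handle's centre. +x runs along the rod to the foot (220 mm from the origin), y across, z up.
- hook_foot (a point): middle of the lower edge of the hook's foot, at (220, 0, 0) mm of the hook
- penlight: loose black penlight 135 mm long, 14 mm wide, 16 mm high, 0.05 kg, lying across the carton near its back, on the carton's floor (4 mm above the desk); its centre starts 105 to 125 mm in from the mouth. Origin: underside of its middle (it reaches from -68 to +66 mm along its y). y is its length, x its width, z up; it does not roll.
- jewel_tray: fixed jewel tray 219 x 275 mm, rim 22 mm high and 10 mm wide, floor 5 mm thick. Origin: centre of its underside. Along +x, from x = 66 to 99 mm, lie two ring rolls parallel to its y, 16 mm high, with rings standing 35 mm high; the free flat pad is x = -99 to +66 mm, y = -128 to +128 mm. z up.
- stone_jar_1: bystander: small jar with black cap, 39 mm wide, 43 mm high; origin under its centre
- stone_jar_2: bystander: like the other jar
- mouse: bystander: computer mouse 54 x 98 x 38 mm; origin under its centre

How it is judged:
On the way, in this order (a step that is already met when the one before it is completed fails the run):
1. the flap is swung open beyond 1.5 rad (value of joint flap above 1.5 rad), for 0.1 s.
2. the hook's foot is inside the carton, near its back (x of hook_foot in the frame of carton between 0.025 and 0.085 m and y of hook_foot in the frame of carton between -0.08 and 0.08 m and z of hook_foot in the frame of carton below 0.08 m), for 0.1 s.
3. the penlight has been dragged out onto the desk (its middle 30 mm or more before the mouth), the hook's foot still within 70 mm of its middle (x of penlight in the frame of carton below -0.115 m and height (world z) of penlight below 0.012 m and horizontal distance between hook_foot and penlight below 0.07 m and contact force between the fingers and penlight below 0.05 N), for 0.1 s.
4. the hook stands on the desk again, released (height (world z) of reach_hook below 0.005 m and angle between reach_hook's own z axis and vertical below 0.08 rad and linear speed of reach_hook below 0.02 m/s and contact force between the fingers and reach_hook below 0.05 N), for 0.2 s.
At the end, for the whole second after the job is handed in: Penlight flat and at rest on the tray's pad (its middle at tray x -92 to +59 mm, y within 62 mm), within 15 degrees of parallel to the ring rolls; flap open beyond 1.4 rad; hook released, upright and still on the desk (within 5 mm, 0.08 rad), foot out of the carton and not touching it (all of step 4 and x of penlight in the frame of jewel_tray between -0.092 and 0.059 m and y of penlight in the frame of jewel_tray between -0.062 and 0.062 m and z of penlight in the frame of jewel_tray below 0.011 m and angle between penlight's own z axis and vertical below 0.12 rad and angle between the y axis of penlight and the y axis of jewel_tray, either way round below 0.26 rad and linear speed of penlight below 0.02 m/s and value of joint flap above 1.4 rad and x of hook_foot in the frame of carton below -0.09 m and contact force between reach_hook and carton below 0.05 N).
It fails at once if the penlight is let go more than about 25 mm above the tray's floor (x of penlight in the frame of jewel_tray between -0.092 and 0.059 m and y of penlight in the frame of jewel_tray between -0.062 and 0.062 m and z of penlight in the frame of jewel_tray above 0.03 m and contact force between the fingers and penlight below 0.05 N).
It fails at once if a bystander (a stone jar or the mouse) is moved by more than 30 mm (distance of any of stone_jar_1, stone_jar_2, mouse from where it was at the start of the episode above 0.03 m).
It also fails if it takes over 72 s, if anything falls off the work surface, if the arm or the gripper's body presses on something with over 40 N, if the wrist force passes 120 N, or if a joint passes its speed limit or range.

## Working session

There is one attempt and no reset: what is moved stays moved. The work goes in short steps, Python scripts to look and compute and a tool call to move; the robot and the scene stay as the last step left them, time stands still between calls to the robot, and variables do not carry over. Pictures are saved under pics/ and viewed, at most 10 in all, crops included, and the job is handed in when it is done.

Besides the shell and the picture viewer there is one more tool, called after "Emit:" as name(argument=value, ...) on one line, values as JSON. carry_out: Moves the arm, as the interface text tells. Its arguments: {"type":"object","properties":{"commands":{"type":"array"}},"required":["commands"]}

```bash
ls; mkdir -p pics; python3 - <<'E'
from workcell import monitor,cams,robot
import cv2,numpy as np
s=monitor.get_state(); print(s, robot.grip_point_offset)
for n in("top","side"):
    im=cams.read_camera(n); cv2.imwrite(f"pics/{n}0.png",im)
    i=cams.camera_info(n); print(n,i["camera_matrix"],i["dist"],np.round(i["camera_from_world"],4))
E
```

```text
pics
{'time': 0.0, 'joint_positions': array([-1.26828413e+00,  3.79430640e-01,  1.73478645e+00, -1.11374399e-05,
        1.02850218e+00, -3.32679951e-02]), 'dq': array([ 0.00160037,  0.00181033,  0.00026061,  0.00057643, -0.00097282,
        0.00169147]), 'joint_torque': array([-6.69930978e-04, -7.63731909e+01, -4.34370697e+01,  6.51041139e-02,
        4.23847663e-02, -3.92795027e-05]), 'ee_pos': array([ 0.23054691, -0.66051649,  0.21327001]), 'tcp_rot': array([-3.09631941e+00, -5.24790496e-01,  2.52274002e-04]), 'wrist_force': array([ 0.76216801,  0.15571653, -0.70141002]), 'torque': array([-0.02842934, -0.01368347,  0.02054123]), 'grip_force': 0.0, 'width': 0.0911402436173794} 0.0188
top [[622.37863833   0.         313.19755094]
 [  0.         622.37863833 233.0537381 ]
 [  0.           0.           1.        ]] [-0.21115144  0.          0.          0.          0.        ] [[-2.3700e-02 -9.9970e-01 -3.5000e-03 -6.2500e-02]
 [-9.9560e-01  2.3900e-02 -9.0600e-02  6.1870e-01]
 [ 9.0700e-02  1.3000e-03 -9.9590e-01  1.6253e+00]
 [ 0.0000e+00  0.0000e+00  0.0000e+00  1.0000e+00]]
side [[496.58062548   0.         318.79750799]
 [  0.         496.58062548 236.41002066]
 [  0.           0.           1.        ]] [0.02589452 0.         0.         0.         0.        ] [[ 0.9962 -0.0868 -0.0053 -0.6248]
 [-0.0459 -0.4737 -0.8795  0.0464]
 [ 0.0738  0.8764 -0.4759  1.5447]
 [ 0.      0.      0.      1.    ]]
```

View pics/top0.png

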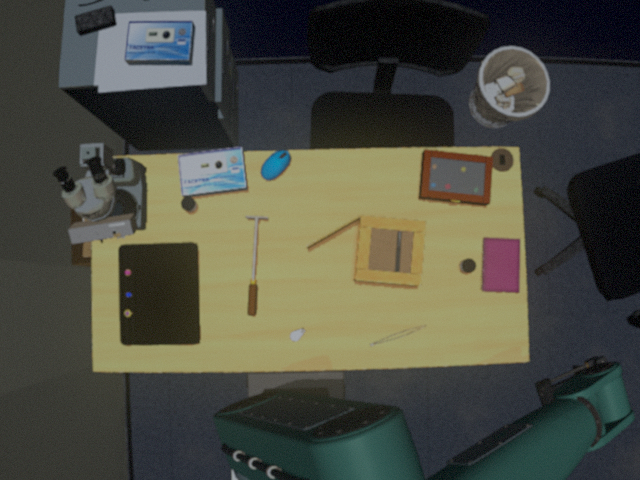

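View pics/side0.png

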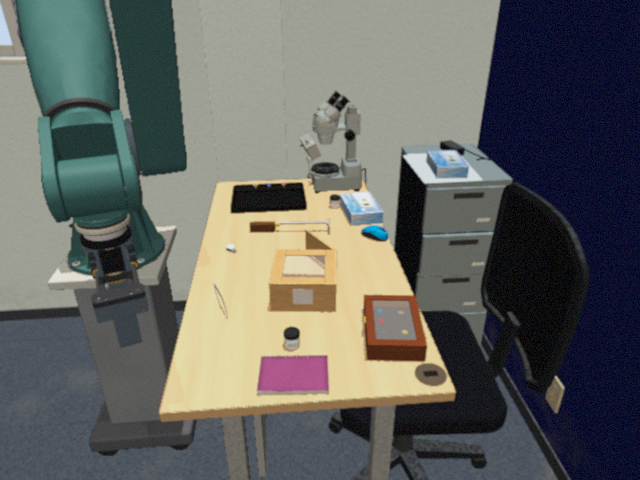

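```bash
cat > h.py <<'E'
from workcell import monitor,cams,robot
import cv2,numpy as np
from scipy.spatial.transform import Rotation as R
def crop(im,x0,y0,w,h,k,name):
    c=cv2.resize(im[y0:y0+h,x0:x0+w],None,fx=k,fy=k,interpolation=cv2.INTER_CUBIC)
    c=np.clip(c.astype(float)*1.5,0,255).astype(np.uint8)
    for i in range(0,w,20): cv2.putText(c,str(x0+i),(int(i*k),10),0,.35,(0,0,255),1); cv2.line(c,(int(i*k),12),(int(i*k),18),(0,0,255),1)
    for i in range(0,h,20): cv2.putText(c,str(y0+i),(0,int(i*k)+4),0,.35,(0,0,255),1); cv2.line(c,(26,int(i*k)),(32,int(i*k)),(0,0,255),1)
    cv2.imwrite("pics/"+name,c)
def world(px,z,info):
    if isinstance(info,str): info=cams.camera_info(info)
    T=np.linalg.inv(info["camera_from_world"])
    u=cv2.undistortPoints(np.array(px,float).reshape(-1,1,2),info["camera_matrix"],np.array(info["dist"])).reshape(-1,2)
    d=np.c_[u,np.ones(len(u))]@T[:3,:3].T; o=T[:3,3]
    return o+d*((np.asarray(z)-o[2])/d[:,2])[:,None]
def show():
    s=monitor.get_state(); M=R.from_rotvec(s["tcp_rot"]).as_matrix()
    print("t %.2f"%s["time"],"p",np.round(s["ee_pos"],4),"x",np.round(M[:,0],3),"y",np.round(M[:,1],3),"z",np.round(M[:,2],3),"q",np.round(s["joint_positions"],2),"w %.4f"%s["width"])
    return s["ee_pos"],M
E
python3 - <<'E'
from h import *
im=cv2.imread("pics/top0.png"); crop(im,235,195,200,130,4,"crop1.png")
show()
E
```

```text
t 0.10 p [ 0.2306 -0.6606  0.2134] x [0.944 0.329 0.   ] y [ 0.329 -0.944 -0.001] z [-0.     0.001 -1.   ] q [-1.27  0.38  1.73 -0.    1.03 -0.03] w 0.0913
```

View pics/crop1.png

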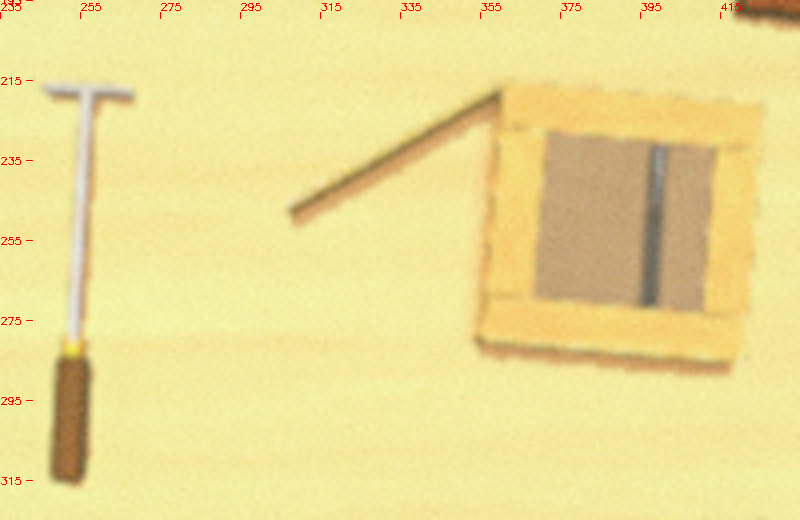

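```bash
python3 - <<'E'
from h import *
f=lambda X,Y:(235+X/4,195+Y/4)
c=world([f(500,85),f(762,105),f(735,360),f(478,340)],.084,"top")
print("carton",c.round(4),c.mean(0).round(4)); 
ax=(c[1]+c[2]-c[0]-c[3]);ax/=np.linalg.norm(ax);print("ax",ax.round(3),np.linalg.norm(c[1]-c[0]),np.linalg.norm(c[2]-c[1]))
print("flap",world([f(291,208),f(498,95)],.079,"top").round(4))
h=world([f(69,419),f(89,92)],.034,"top");print("hook",h.round(4),np.linalg.norm(h[1]-h[0]))
p=world([f(658,147),f(650,306)],.02,"top");print("pen",p.round(4))
C=c.mean(0);ay=np.array([-ax[1],ax[0],0])
for n,q in(("flap",world([f(291,208)],.079,"top")),("pen",p),("hook",h)):print(n,np.round([((r-C)@ax,(r-C)@ay) for r in q],4))
t=world([(120,243),(198,242),(199,344),(121,345)],.022,"top");print("tray",t.round(3),t.mean(0).round(4))
print("jars",world([(189,203),(469,265)],.04,"top").round(3),"mouse",world([(276,165)],.03,"top").round(3))
E
```

```text
carton [[ 0.6525 -0.1988  0.084 ]
 [ 0.6356 -0.3684  0.084 ]
 [ 0.4717 -0.3447  0.084 ]
 [ 0.4891 -0.1798  0.084 ]] [ 0.5622 -0.2729  0.084 ]
ax [-0.102 -0.995  0.   ] 0.1704976937861215 0.16562297175402618
flap [[ 0.5768 -0.0624  0.079 ]
 [ 0.6466 -0.1977  0.079 ]]
hook [[0.444  0.0875 0.034 ]
 [0.6602 0.0705 0.034 ]] 0.21688249374042498
pen [[ 0.6157 -0.3084  0.02  ]
 [ 0.5095 -0.2994  0.02  ]]
flap [[-0.2109 -0.007 ]]
pen [[ 0.0299  0.0568]
 [ 0.0317 -0.0498]]
hook [[-0.3465 -0.1543]
 [-0.3517  0.0625]]
tray [[0.603 0.449 0.022]
 [0.601 0.233 0.022]
 [0.328 0.234 0.022]
 [0.326 0.449 0.022]] [0.4647 0.3412 0.022 ]
jars [[ 0.705  0.253  0.04 ]
 [ 0.521 -0.489  0.04 ]] mouse [[0.803 0.018 0.03 ]]
```

Emit:
carry_out(commands=[[[0,0,-0.1133,0,0,0,255],[0,0,-0.1133,0,0,0,255],[0,0,-0.1133,0,0,0,255],[0,0,-0.1133,0,0,0,255],[0,0,-0.1133,0,0,0,255],[0,0,-0.1133,0,0,0,255],[0,0,-0.1133,0,0,0,255],[0,0,-0.1133,0,0,0,255],[0,0,-0.1133,0,0,0,255],[0,0,-0.1133,0,0,0,255]]])

```text
time: 0.93
ee_pos: [0.2306, -0.6607, 0.2135]
tcp_rot: [-2.325, -2.111, -0.001]
wrist_force: [-0.8, 0.3, 0.4]
width: 0.0276
grip_force: 0.0
```

Emit:
carry_out(commands=[[[0,0,0,38,12,0,255],[0,0,0,38,12,0,255],[0,0,0,38,12,0,255],[0,0,0,38,12,0,255],[0,0,0,38,12,0,255],[0,0,0,38,12,0,255],[0,0,0,38,12,0,255],[0,0,0,38,12,0,255],[0,0,0,38,12,0,255],[0,0,0,38,12,0,255]]])

```text
time: 1.77
ee_pos: [0.3889, -0.2932, 0.2139]
tcp_rot: [-2.332, -2.105, -0.0]
wrist_force: [0.6, -0.3, 0.2]
width: 0.0005
grip_force: 0.0
```

```bash
cat >> h.py <<'E'
C=np.array([.5622,-.2729]);AX=np.array([-.102,-.995]);AY=np.array([.995,-.102])
def cart(p): d=np.asarray(p)[:2]-C; return np.round([d@AX,d@AY],4)
def need(tgt):  # world target -> tool shift mm
    p,M=show(); print("carton",cart(p),"tool shift",np.round(M.T@(np.array(tgt)-p)*1e3,1))
def cw(x,y,z): return [*(C+x*AX+y*AY),z]
E
python3 -c "
from h import *
need(cw(-.19,-.1,.035))"
```

```text
t 1.77 p [ 0.3889 -0.2932  0.2139] x [0.102 0.995 0.   ] y [ 0.995 -0.102 -0.   ] z [-0.  0. -1.] q [-0.69  0.04  2.16  0.    0.95 -0.59] w 0.0005
carton [ 0.0379 -0.1704] tool shift [227.9  70.3 178.9]
```

Emit:
carry_out(commands=[[[0,0,0,38,11.5,0,255],[0,0,0,38,11.5,0,255],[0,0,0,38,11.5,0,255],[0,0,0,38,11.5,0,255],[0,0,0,38,11.5,0,255],[0,0,0,38,11.5,36,255],[0,0,0,0,0,36,255],[0,0,0,0,0,36,255],[0,0,0,0,0,36,255],[0,0,0,0,0,35,255]]])

```text
time: 2.6
ee_pos: [0.4769, -0.0831, 0.0413]
tcp_rot: [2.331, 2.106, 0.0]
wrist_force: [1.1, -0.5, 0.4]
width: 0.0005
grip_force: 0.0
```

Emit:
carry_out(commands=[[[0,0,0,1,22,0,255],[0,0,0,1,22,0,255],[0,0,0,1,22,0,255],[0,0,0,1,22,0,255],[0,0,0,1,22,0,255],[0,0,0,1,22,0,255],[0,0,0,1,22,0,255],[0,0,0,1,22,0,255],[0,0,0,1,22,0,255],[0,0,0,1,22,0,255]]])

```text
time: 3.43
ee_pos: [0.6977, -0.0959, 0.0425]
tcp_rot: [-2.331, -2.105, 0.001]
wrist_force: [0.3, 0.1, -1.0]
width: 0.0003
grip_force: 0.2
```

```bash
python3 -c "
from h import *
need([.444,.0875,.2])
im=cams.read_camera('top');crop(im,235,160,200,150,4,'t1.png')"
```

```text
t 3.43 p [ 0.6977 -0.0959  0.0425] x [0.102 0.995 0.   ] y [ 0.995 -0.102 -0.001] z [-0.001  0.    -1.   ] q [-0.17  0.6   1.77 -0.    0.77 -0.07] w 0.0003
carton [-0.1899  0.1168] tool shift [ 156.6 -271.2 -157.2]
```

View pics/t1.png

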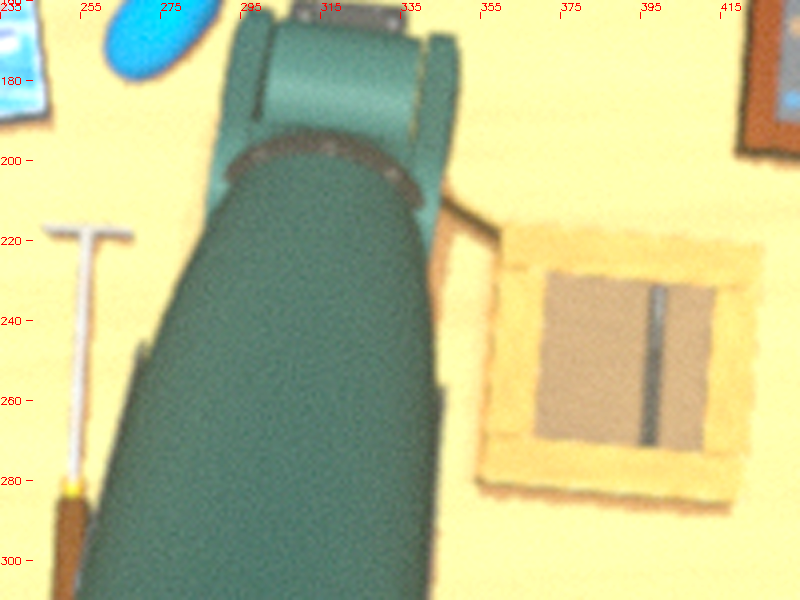

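Emit:
carry_out(commands=[[[0,0,0,0,-5,-39,255],[0,0,0,0,0,-39,255],[0,0,0,0,0,-39,255],[0,0,0,0,0,-20,255],[0,0,0,20,-31,0,0],[0,0,0,20,-31,0,0],[0,0,0,20,-31,0,0],[0,0,0,20,-31,0,0],[0,0,0,20,-31,0,0],[0,0,0,20,-31,0,0]]])

```text
time: 4.32
ee_pos: [0.5174, 0.0436, 0.1796]
tcp_rot: [-2.332, -2.105, 0.0]
wrist_force: [0.3, 1.4, 0.2]
width: 0.0378
grip_force: 0.0
```

Emit:
carry_out(commands=[[[0,0,0,20,-31,0,0],[0,0,0,17,-31,0,0],[0,0,-0.1227,0,0,0,0],[0,0,-0.1227,0,0,0,0],[0,0,-0.1227,0,0,0,0],[0,0,-0.1227,0,0,0,0],[0,0,-0.1227,0,0,0,0],[0,0,-0.1227,0,0,0,0],[0,0,-0.1227,0,0,0,0],[0,0,-0.1227,0,0,0,0]]])

```text
time: 5.15
ee_pos: [0.461, 0.086, 0.1797]
tcp_rot: [-1.055, -2.959, 0.0]
wrist_force: [0.4, 1.0, 0.1]
width: 0.0909
grip_force: 0.0
```

Emit:
carry_out(commands=[[[0,0,-0.1227,0,0,0,0],[0,0,-0.1227,0,0,0,0],[0,0,-0.1227,0,0,0,0],[0,0,-0.1227,0,0,0,0],[0,0,-0.1227,0,0,0,0],[0,0,0,0,0,0,0]]])

```text
time: 5.65
ee_pos: [0.4611, 0.086, 0.1798]
tcp_rot: [-0.113, -3.139, 0.0]
wrist_force: [1.3, -0.3, -0.1]
width: 0.091
grip_force: 0.0
```

```bash
python3 -c "
from h import *
need([.462,.0861,.012])
i=cams.camera_info('wrist');im=cams.read_camera('wrist');cv2.imwrite('pics/w1.png',im)
import pickle;pickle.dump(i,open('w1.pkl','wb'))"
```

```text
t 5.65 p [0.4611 0.086  0.1798] x [-0.997  0.072  0.   ] y [ 0.072  0.997 -0.   ] z [-0. -0. -1.] q [ 0.13  0.06  2.21  0.    0.87 -1.36] w 0.0910
carton [-0.3467 -0.1372] tool shift [ -1.    0.2 167.8]
```

View pics/w1.png

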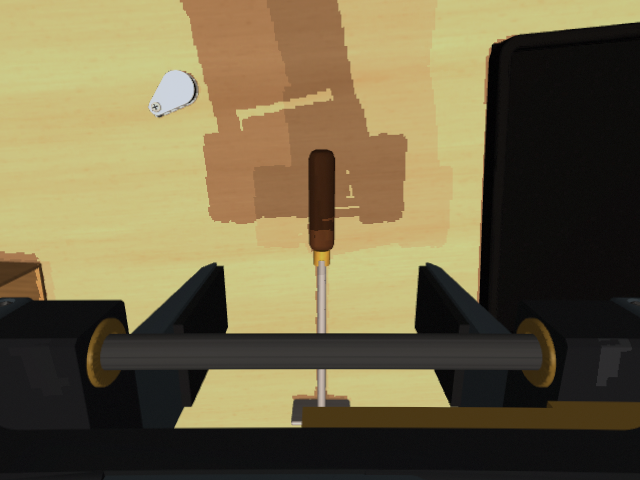

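```bash
python3 -c "
from h import *
import pickle
i=pickle.load(open('w1.pkl','rb'));print(world([(321,150),(321,250)],.034,i).round(4))"
```

```text
[[0.4022 0.0903 0.034 ]
 [0.4857 0.0843 0.034 ]]
```

Emit:
carry_out(commands=[[[0,0,0,0,0,33,0],[0,0,0,0,0,33,0],[0,0,0,0,0,33,0],[0,0,0,0,0,33,0],[0,0,0,0,0,25,0],[0,0,0,0,0,8,0],[0,0,0,0,0,0,0]]])

```text
time: 6.28
ee_pos: [0.4601, 0.0858, 0.0134]
tcp_rot: [-0.127, -3.135, 0.001]
wrist_force: [-0.3, -0.8, -0.9]
width: 0.091
grip_force: 0.0
```

Emit:
carry_out(commands=[[[0,0,0,0,0,0,255],[0,0,0,0,0,0,255],[0,0,0,0,0,0,255],[0,0,0,0,0,0,255],[0,0,0,0,0,0,255],[0,0,0,0,0,0,255],[0,0,0,0,0,0,255],[0,0,0,0,0,0,255]]])

```text
time: 6.95
ee_pos: [0.4614, 0.086, 0.0151]
tcp_rot: [0.122, 3.139, 0.0]
wrist_force: [-0.2, 0.1, -0.9]
width: 0.0405
grip_force: 0.0
```

```bash
python3 -c "
from h import *
show()"
```

```text
t 6.95 p [0.4614 0.086  0.0151] x [-0.997  0.078 -0.   ] y [0.078 0.997 0.   ] z [ 0.  0. -1.] q [ 0.13  0.38  2.24  0.    0.52 -1.36] w 0.0405
```

Emit:
carry_out(commands=[[[0,0,0,0,0,0,255],[0,0,0,0,0,0,255],[0,0,0,0,0,0,255],[0,0,0,0,0,0,255],[0,0,0,0,0,-15,255],[0,0,0,0,0,-30,255],[0,0,0,0,0,-30,255],[0,0,0,0,0,-25,255],[0,0,0,0,0,-10,255],[0,0,0,0,0,0,255]]])

```text
time: 7.78
ee_pos: [0.4625, 0.0862, 0.1267]
tcp_rot: [0.122, 3.136, 0.001]
wrist_force: [0.8, -0.2, -2.4]
width: 0.0216
grip_force: 30.0
```

Emit:
carry_out(commands=[[[0,0,0.06,0,0,0,255],[0,0,0.12,0,0,0,255],[0,0,0.12,0,0,0,255],[0,0,0.12,0,0,0,255],[0,0,0.12,0,0,0,255],[0,0,0.12,0,0,0,255],[0,0,0.12,0,0,0,255],[0,0,0.12,0,0,0,255],[0,0,0.12,0,0,0,255],[0,0,0.12,0,0,0,255]]])

```text
time: 8.62
ee_pos: [0.4603, 0.0859, 0.1229]
tcp_rot: [-1.803, -2.57, 0.003]
wrist_force: [0.3, -0.8, -2.4]
width: 0.022
grip_force: 30.0
```

Emit:
carry_out(commands=[[[0,0,0.12,0,0,0,255],[0,0,0.12,0,0,0,255],[0,0,0.12,0,0,0,255],[0,0,0.098,0,0,0,255],[0,0,0,0,0,0,255],[0,0,0,0,0,0,255]]])

```text
time: 9.12
ee_pos: [0.4606, 0.0859, 0.1235]
tcp_rot: [-2.331, -2.105, 0.003]
wrist_force: [0.4, 0.7, -2.8]
width: 0.022
grip_force: 30.0
```

```bash
python3 -c "
from h import *
need(cw(-.31,0,.045))
im=cams.read_camera('side');crop(im,200,180,160,120,5,'s1.png')"
```

```text
t 9.12 p [0.4606 0.0859 0.1235] x [ 0.102  0.995 -0.   ] y [ 0.995 -0.102 -0.002] z [-0.002 -0.    -1.   ] q [0.13 0.16 2.23 0.   0.75 0.24] w 0.0220
carton [-0.3466 -0.1377] tool shift [-36.5 137.8  78.3]
```

View pics/s1.png

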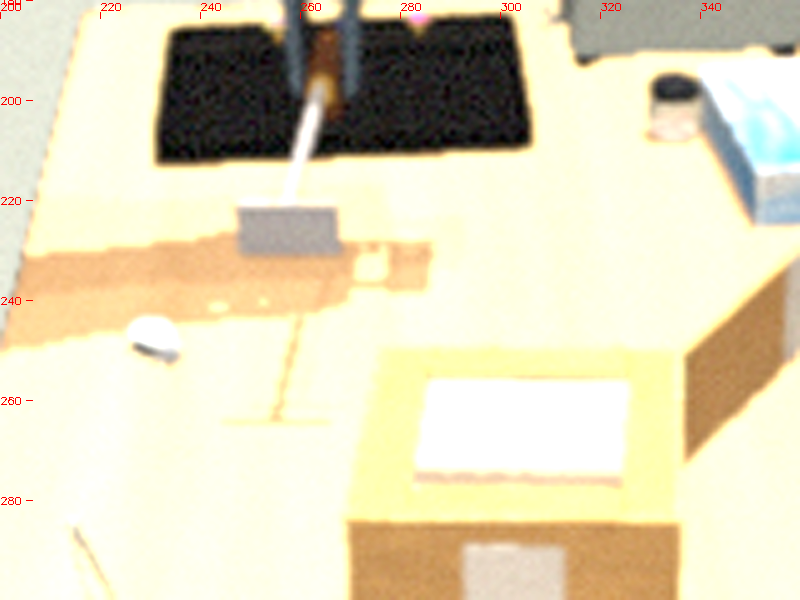

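```bash
python3 -c "
from h import *
i=cams.camera_info('side');T=i['camera_from_world']
for z in(.09,.108,.142):
  print(z,cv2.projectPoints(np.array([[.4399,-.1166,z]]),cv2.Rodrigues(T[:3,:3])[0],T[:3,3],i['camera_matrix'],np.array(i['dist']))[0].round(1))
"
```

```text
0.09 [[[257.4 237.2]]]
0.108 [[[257.  231.7]]]
0.142 [[[256.3 221.1]]]
```

Emit:
carry_out(commands=[[[0,0,0,4,28,0,255],[0,0,0,4,37,0,255],[0,0,0,4,37,0,255],[0,0,0,4.6,28,0,255],[0,0,0,0,7.8,0,255],[0,0,0,0,0,0,255],[0,0,0,0,0,25,255],[0,0,0,0,0,30,255],[0,0,0,0,0,20.5,255],[0,0,0,0,0,0,255]]])

```text
time: 10.0
ee_pos: [0.5959, 0.0877, 0.0453]
tcp_rot: [-2.33, -2.101, 0.009]
wrist_force: [-1.0, -0.2, -2.3]
width: 0.022
grip_force: 30.0
```

```bash
python3 -c "
from h import *
need(cw(-.1415,0,.048))"
```

```text
t 10.00 p [0.5959 0.0877 0.0453] x [ 0.103  0.995 -0.001] y [ 0.995 -0.103 -0.007] z [-0.007 -0.001 -1.   ] q [0.11 0.48 1.98 0.   0.69 0.21] w 0.0220
carton [-0.3623 -0.0032] tool shift [-220.7    3.4   -2.4]
```

Emit:
carry_out(commands=[[[0,0,0,0,0,0,255],[0,0,0,-20,1,0,255],[0,0,0,-25,1,0,255],[0,0,0,-25,0,0,255],[0,0,0,-25,0,0,255],[0,0,0,-25,0,0,255],[0,0,0,-25,0,0,255],[0,0,0,-25,0,0,255],[0,0,0,-15,0,0,255],[0,0,0,0,0,0,255]]])

```text
time: 10.83
ee_pos: [0.5831, -0.0985, 0.0514]
tcp_rot: [2.335, 2.099, 0.002]
wrist_force: [0.4, 1.0, -1.6]
width: 0.0216
grip_force: 30.0
```

```bash
python3 -c "
from h import *
need(cw(-.1415,0,.021))"
```

```text
t 10.83 p [ 0.5831 -0.0985  0.0514] x [ 0.106  0.994 -0.   ] y [ 0.994 -0.106  0.002] z [ 0.002 -0.001 -1.   ] q [-0.21  0.45  2.01 -0.    0.68 -0.1 ] w 0.0216
carton [-0.1756  0.003 ] tool shift [-34.1  -2.9  30.4]
```

Emit:
carry_out(commands=[[[0,0,0,-14,0,1,255],[0,0,0,-15,0,1,255],[0,0,0,-5,0,0,255],[0,0,0,0,0,0,255],[0,0,0,0,0,0,255],[0,0,0,0,0,0,255]]])

```text
time: 11.33
ee_pos: [0.5793, -0.1293, 0.0477]
tcp_rot: [2.334, 2.103, 0.0]
wrist_force: [-0.1, 0.8, -2.6]
width: 0.0219
grip_force: 30.0
```

```bash
python3 -c "
from h import *
need(cw(-.1415,0,.021))
im=cams.read_camera('top');crop(im,300,200,140,105,5.7,'t2.png')"
```

```text
t 11.33 p [ 0.5793 -0.1293  0.0477] x [0.104 0.995 0.   ] y [ 0.995 -0.104  0.   ] z [ 0.  0. -1.] q [-0.26  0.46  2.    0.    0.68 -0.15] w 0.0219
carton [-0.1447  0.0024] tool shift [-3.1 -2.4 26.7]
```

View pics/t2.png

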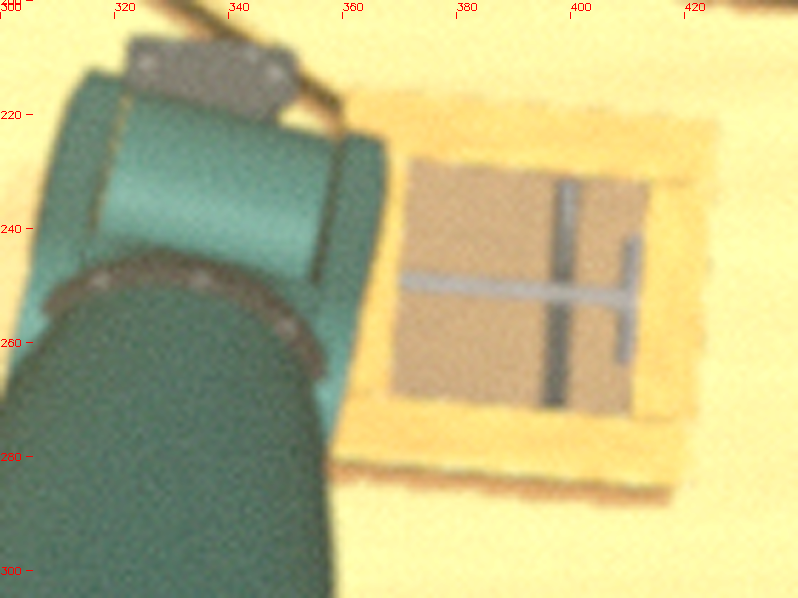

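Emit:
carry_out(commands=[[[0,0,0,0,-1,10,255],[0,0,0,0,-1,10,255],[0,0,0,0,0,5,255],[0,0,0,0,0,0,255],[0,0,0,0,0,0,255],[0,0,0,0,0,0,255]]])

```text
time: 11.88
ee_pos: [0.5773, -0.1297, 0.0224]
tcp_rot: [-2.335, -2.102, 0.0]
wrist_force: [-0.2, 0.0, -2.0]
width: 0.0216
grip_force: 30.0
```

Emit:
carry_out(commands=[[[0,0,0,8,0,0,255],[0,0,0,12,0,0,255],[0,0,0,15,0,0,255],[0,0,0,15,0,0,255],[0,0,0,15,0,0,255],[0,0,0,15,0,0,255],[0,0,0,15,0,0,255],[0,0,0,15,0,0,255],[0,0,0,15,0,0,255],[0,0,0,15,0,0,255]]])

```text
time: 12.72
ee_pos: [0.592, 0.0113, 0.0228]
tcp_rot: [2.334, 2.102, 0.001]
wrist_force: [0.7, -0.9, -2.0]
width: 0.0216
grip_force: 30.0
```

```bash
python3 -c "
from h import *
need(cw(-.394,0,.018))"
```

```text
t 12.72 p [0.592  0.0113 0.0228] x [0.104 0.995 0.   ] y [ 0.995 -0.104  0.   ] z [ 0.  0. -1.] q [-0.02  0.5   2.    0.    0.64  0.08] w 0.0216
carton [-0.2858  0.0006] tool shift [108.3  -0.9   4.8]
```

Emit:
carry_out(commands=[[[0,0,0,13,0,0,255],[0,0,0,13,0,0,255],[0,0,0,13,0,1,255],[0,0,0,13,0,2,255],[0,0,0,13,0,1,255],[0,0,0,13,0,0,255],[0,0,0,12,0,0,255],[0,0,0,10,0,0,255],[0,0,0,6,0,0,255],[0,0,0,2,0,0,255]]])

```text
time: 13.55
ee_pos: [0.6033, 0.1179, 0.0185]
tcp_rot: [2.334, 2.103, 0.0]
wrist_force: [0.2, 0.2, -2.6]
width: 0.0218
grip_force: 30.0
```

Emit:
carry_out(commands=[[[0,0,0,0,0,0,255],[0,0,0,0,0,0,255],[0,0,0,0,0,0,255]]])

```text
time: 13.8
ee_pos: [0.6031, 0.1165, 0.0184]
tcp_rot: [-2.335, -2.101, 0.0]
wrist_force: [0.2, -0.3, -1.5]
width: 0.0217
grip_force: 30.0
```

```bash
python3 -c "
from h import *
need(cw(-.394,0,.018))
im=cams.read_camera('side');crop(im,220,200,160,120,5,'s2.png')"
```

```text
t 13.80 p [0.6031 0.1165 0.0184] x [ 0.105  0.994 -0.   ] y [ 0.994 -0.105 -0.   ] z [-0. -0. -1.] q [ 0.15  0.53  1.96 -0.    0.65  0.26] w 0.0217
carton [-0.3916  0.001 ] tool shift [ 2.5 -1.   0.4]
```

View pics/s2.png

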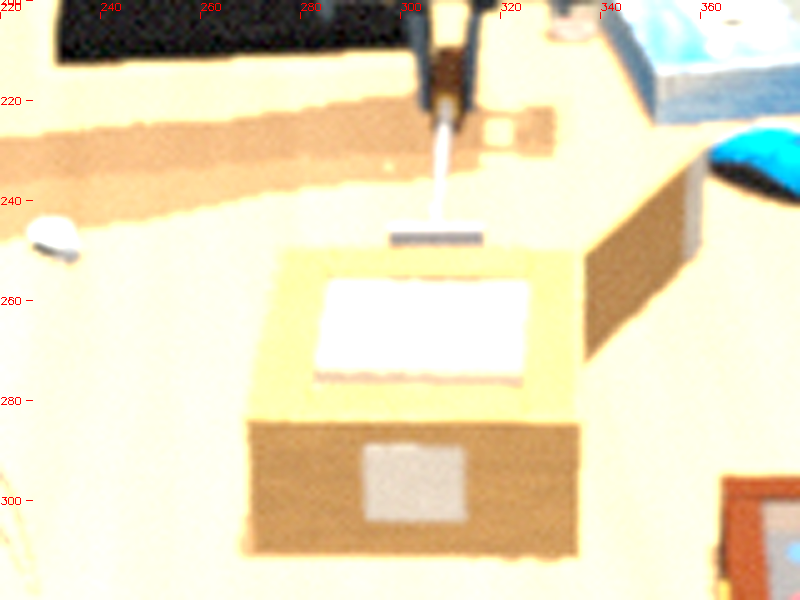

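```bash
cat >> h.py <<'E'
def pix(P,cam):
    i=cams.camera_info(cam) if isinstance(cam,str) else cam;T=i['camera_from_world']
    return cv2.projectPoints(np.array(P,float),cv2.Rodrigues(T[:3,:3])[0],T[:3,3],i['camera_matrix'],np.array(i['dist']))[0].reshape(-1,2)
def scan(im,cam,ys,z,x0=-.32,x1=.08,n=41):
    xs=np.linspace(x0,x1,n)
    for y in ys:
        p=pix([cw(x,y,z) for x in xs],cam).round().astype(int)
        print(y,[(int(1000*x+.5*np.sign(x)),int(im[v,u].mean())) if 0<=u<640 and 0<=v<480 else None for x,(u,v) in zip(xs,p)])
E
python3 -c "
from h import *
im=cams.read_camera('top');cv2.imwrite('pics/t3.png',im);scan(im,'top',(-.05,-.04,.04),.01)
im=cams.read_camera('side');cv2.imwrite('pics/s3.png',im);scan(im,'side',(-.05,.05),.01,n=41)
im=cams.read_camera('wrist');cv2.imwrite('pics/w3.png',im)"
```

```text
-0.05 [(-320, 116), (-310, 135), (-300, 153), (-290, 152), (-280, 151), (-270, 152), (-260, 149), (-250, 155), (-240, 152), (-230, 154), (-220, 153), (-210, 146), (-200, 56), (-190, 154), (-180, 155), (-170, 156), (-160, 153), (-150, 155), (-140, 151), (-130, 154), (-120, 152), (-110, 152), (-100, 156), (-90, 150), (-80, 115), (-70, 132), (-60, 131), (-50, 136), (-40, 133), (-30, 130), (-20, 132), (-10, 130), (0, 131), (10, 130), (20, 121), (30, 130), (40, 130), (50, 117), (60, 117), (70, 128), (80, 131)]
-0.04 [(-320, 115), (-310, 132), (-300, 149), (-290, 152), (-280, 149), (-270, 154), (-260, 148), (-250, 152), (-240, 153), (-230, 150), (-220, 152), (-210, 152), (-200, 55), (-190, 154), (-180, 153), (-170, 155), (-160, 152), (-150, 154), (-140, 153), (-130, 153), (-120, 154), (-110, 151), (-100, 152), (-90, 152), (-80, 134), (-70, 140), (-60, 139), (-50, 134), (-40, 115), (-30, 118), (-20, 116), (-10, 116), (0, 115), (10, 118), (20, 118), (30, 117), (40, 115), (50, 116), (60, 117), (70, 131), (80, 140)]
0.04 [(-320, 150), (-310, 153), (-300, 152), (-290, 151), (-280, 151), (-270, 
[... 751 characters left out ...]
-80, 189), (-70, 154), (-60, 152), (-50, 180), (-40, 178), (-30, 182), (-20, 130), (-10, 103), (0, 106), (10, 95), (20, 103), (30, 99), (40, 103), (50, 102), (60, 99), (70, 105), (80, 102)]
0.05 [(-320, 199), (-310, 199), (-300, 198), (-290, 197), (-280, 197), (-270, 198), (-260, 197), (-250, 198), (-240, 196), (-230, 196), (-220, 192), (-210, 177), (-200, 177), (-190, 181), (-180, 162), (-170, 191), (-160, 208), (-150, 207), (-140, 207), (-130, 206), (-120, 206), (-110, 206), (-100, 206), (-90, 207), (-80, 201), (-70, 153), (-60, 154), (-50, 177), (-40, 181), (-30, 182), (-20, 100), (-10, 102), (0, 105), (10, 101), (20, 100), (30, 103), (40, 104), (50, 106), (60, 106), (70, 103), (80, 104)]
```

Emit:
carry_out(commands=[[[0,0,0,0,0,-20,255],[0,0,0,0,0,-30,255],[0,0,0,-5,-25,0,255],[0,0,0,-5,-35,0,255],[0,0,0,-5,-35,0,255],[0,0,0,-5,-25,0,255],[0,0,0,0,-10,0,255],[0,0,0,0,0,20,255],[0,0,0,0,0,20,255],[0,0,0,0,0,0,255]]])

```text
time: 14.83
ee_pos: [0.4707, 0.1104, 0.0263]
tcp_rot: [-2.334, -2.101, 0.004]
wrist_force: [-1.5, 0.2, -2.6]
width: 0.0215
grip_force: 30.0
```

Emit:
carry_out(commands=[[[0,0,0,0,0,6,255],[0,0,0,0,0,4,255],[0,0,0,0,0,1.5,255],[0,0,0,0,0,0,255],[0,0,0,0,0,0,255],[0,0,0,0,0,0,255]]])

```text
time: 15.33
ee_pos: [0.4722, 0.1107, 0.0174]
tcp_rot: [2.335, 2.102, 0.001]
wrist_force: [0.7, 0.2, -2.3]
width: 0.0217
grip_force: 30.0
```

```bash
python3 -c "
from h import *
need(cw(-.37,-.13,.0155))"
```

```text
t 15.33 p [0.4722 0.1107 0.0174] x [0.105 0.995 0.   ] y [ 0.995 -0.105  0.001] z [ 0.001  0.    -1.   ] q [ 0.18  0.39  2.21 -0.    0.53  0.29] w 0.0217
carton [-0.3725 -0.1287] tool shift [-2.4 -1.3  1.9]
```

Emit:
carry_out(commands=[[[0,0,0,0,0,1,255],[0,0,0,0,0,1,255],[0,0,0,0,0,0,255],[0,0,0,0,0,0,255]]])

```text
time: 15.67
ee_pos: [0.4718, 0.1106, 0.0149]
tcp_rot: [2.335, 2.102, 0.0]
wrist_force: [0.3, -0.1, -2.3]
width: 0.0219
grip_force: 30.0
```

Emit:
carry_out(commands=[[[0,0,0,0,0,0,0],[0,0,0,0,0,0,0],[0,0,0,0,0,0,0],[0,0,0,0,0,0,0],[0,0,0,0,0,0,0],[0,0,0,0,0,0,0],[0,0,0,0,0,0,0],[0,0,0,0,0,0,0]]])

```text
time: 16.33
ee_pos: [0.4718, 0.1107, 0.0149]
tcp_rot: [-2.335, -2.102, 0.0]
wrist_force: [0.6, 0.1, 0.4]
width: 0.0724
grip_force: 0.0
```

Emit:
carry_out(commands=[[[0,0,0,0,0,-20,0],[0,0,0,0,0,-40,0],[0,0,0,0,0,-40,0],[0,0,0,0,0,-40,0],[0,0,0,0,0,-20,0],[0,0,0,0,0,0,0],[0,0,0,0,0,0,0]]])

```text
time: 16.92
ee_pos: [0.4724, 0.1108, 0.1761]
tcp_rot: [2.334, 2.101, 0.004]
wrist_force: [0.2, -0.6, -0.3]
width: 0.0914
grip_force: 0.0
```

```bash
python3 -c "
from h import *
need(cw(-.201,0,.18))
i=cams.camera_info('wrist');im=cams.read_camera('wrist');cv2.imwrite('pics/w4.png',im)
print(pix([cw(-.37-.016,-.129,.034),cw(-.37+.16,-.129,.034)],i))
"
```

```text
t 16.92 p [0.4724 0.1108 0.1761] x [0.105 0.995 0.001] y [ 0.995 -0.105  0.003] z [ 0.003  0.    -1.   ] q [ 0.18  0.09  2.18 -0.    0.87  0.29] w 0.0914
carton [-0.3726 -0.1285] tool shift [-171.1  129.    -3.7]
[[318.77824938 207.96594659]
 [319.54463763 390.70992756]]
```

View pics/w4.png

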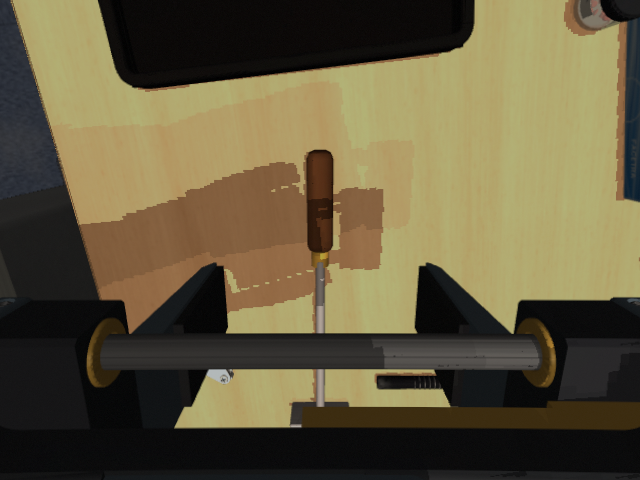

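```bash
python3 -c "
from h import *
im=cv2.imread('pics/t3.png')
ys=np.arange(-.09,.091,.005)
for x in(-.204,-.201,-.198):
  p=pix([cw(x,y,.014) for y in ys],'top').round().astype(int)
  print(x,[(int(round(1000*y)),int(im[v,u].mean())) for y,(u,v) in zip(ys,p)])
i=cams.camera_info('wrist');print([cart(q) for q in world([(377,375),(377,388)],.014,i)])
im=cams.read_camera('top');cv2.imwrite('pics/t5.png',im);scan(im,'top',(-.05,0,.05),.014,-.22,-.18,21)
"
```

```text
-0.204 [(-90, 148), (-85, 151), (-80, 153), (-75, 141), (-70, 84), (-65, 72), (-60, 71), (-55, 73), (-50, 79), (-45, 92), (-40, 58), (-35, 65), (-30, 75), (-25, 75), (-20, 77), (-15, 92), (-10, 69), (-5, 82), (0, 155), (5, 122), (10, 86), (15, 90), (20, 95), (25, 105), (30, 104), (35, 90), (40, 86), (45, 94), (50, 98), (55, 102), (60, 111), (65, 149), (70, 152), (75, 153), (80, 153), (85, 151), (90, 151)]
-0.201 [(-90, 150), (-85, 152), (-80, 155), (-75, 137), (-70, 78), (-65, 63), (-60, 62), (-55, 55), (-50, 57), (-45, 59), (-40, 55), (-35, 61), (-30, 63), (-25, 62), (-20, 68), (-15, 66), (-10, 58), (-5, 90), (0, 157), (5, 118), (10, 76), (15, 61), (20, 97), (25, 113), (30, 111), (35, 89), (40, 74), (45, 79), (50, 96), (55, 113), (60, 112), (65, 149), (70, 153), (75, 153), (80, 153), (85, 151), (90, 154)]
-0.198 [(-90, 149), (-85, 151), (-80, 155), (-75, 137), (-70, 110), (-65, 72), (-60, 63), (-55, 58), (-50, 81), (-45, 78), (-40, 75), (-35, 73), (-30, 67), (-25, 69), (-20, 61), (-15, 73), (-10, 72), (-5, 99), (0, 156), (5, 147), (10, 81), (15, 65), (20, 89), (25, 95), (30, 94), (3
[... 302 characters left out ...]
, (-202, 57), (-200, 57), (-198, 73), (-196, 73), (-194, 114), (-192, 143), (-190, 150), (-188, 150), (-186, 148), (-184, 149), (-182, 149), (-180, 149)]
0 [(-220, 148), (-218, 151), (-216, 151), (-214, 147), (-212, 144), (-210, 128), (-208, 128), (-206, 97), (-204, 71), (-202, 66), (-200, 66), (-198, 71), (-196, 102), (-194, 134), (-192, 134), (-190, 151), (-188, 149), (-186, 148), (-184, 148), (-182, 148), (-180, 146)]
0.05 [(-220, 149), (-218, 147), (-216, 146), (-214, 147), (-212, 147), (-210, 143), (-208, 125), (-206, 97), (-204, 97), (-202, 91), (-200, 100), (-198, 100), (-196, 100), (-194, 118), (-192, 138), (-190, 138), (-188, 148), (-186, 148), (-184, 147), (-182, 147), (-180, 148)]
```

Emit:
carry_out(commands=[[[0,0,0,-28.4,20.7,0,0],[0,0,0,-28.4,20.7,0,0],[0,0,0,-28.4,20.7,0,0],[0,0,0,-28.4,20.7,0,0],[0,0,0,-28.4,20.7,0,0],[0,0,0,-28.4,20.7,0,0],[0,0,-0.1207,0,0,0,0],[0,0,-0.1207,0,0,0,0],[0,0,-0.1207,0,0,0,0],[0,0,-0.1207,0,0,0,0]]])

```text
time: 17.85
ee_pos: [0.5765, -0.072, 0.1728]
tcp_rot: [-1.756, -2.601, 0.002]
wrist_force: [-0.3, -0.8, -0.4]
width: 0.0911
grip_force: 0.0
```

Emit:
carry_out(commands=[[[0,0,-0.1207,0,0,0,0],[0,0,-0.1207,0,0,0,0],[0,0,-0.1207,0,0,0,0],[0,0,-0.1207,0,0,0,0],[0,0,-0.1207,0,0,0,0],[0,0,-0.1207,0,0,0,0],[0,0,-0.1207,0,0,0,0],[0,0,-0.1207,0,0,0,0],[0,0,-0.1207,0,0,0,0],[0,0,0,0,0,0,0]]])

```text
time: 18.68
ee_pos: [0.5766, -0.0717, 0.1731]
tcp_rot: [-0.158, -3.135, -0.0]
wrist_force: [-0.8, -0.1, -0.1]
width: 0.0914
grip_force: 0.0
```

```bash
python3 -c "
from h import *
need(cw(-.202,-.005,.005))
i=cams.camera_info('wrist');im=cams.read_camera('wrist');cv2.imwrite('pics/w5.png',im)
for y in (.03,.045,.055):
  xs=np.arange(-.23,-.17,.002);p=pix([cw(x,y,.014) for x in xs],i).round().astype(int)
  print(y,p[0],[(int(round(1000*x)),int(im[v,u].mean())) for x,(u,v) in zip(xs,p) if 0<=v<480])
  p=pix([cw(x,-y,.014) for x in xs],i).round().astype(int)
  print(-y,p[0],[(int(round(1000*x)),int(im[v,u].mean())) for x,(u,v) in zip(xs,p) if 0<=v<480])
"
```

```text
t 18.68 p [ 0.5766 -0.0717  0.1731] x [-0.995  0.101  0.003] y [0.101 0.995 0.   ] z [-0.003  0.    -1.   ] q [-0.16  0.25  2.   -0.    0.9  -1.63] w 0.0914
carton [-0.2017 -0.0062] tool shift [ -1.7   0.4 168. ]
0.03 [352 258] [(-230, 161), (-228, 161), (-226, 161), (-224, 161), (-222, 161), (-220, 161), (-218, 161), (-216, 161), (-214, 160), (-212, 160), (-210, 160), (-208, 160), (-206, 160), (-204, 13), (-202, 17), (-200, 113), (-198, 169), (-196, 17), (-194, 45), (-192, 159), (-190, 158), (-188, 159), (-186, 158), (-184, 158), (-182, 158), (-180, 158), (-178, 158), (-176, 158), (-174, 157), (-172, 160)]
-0.03 [354 192] [(-230, 98), (-228, 97), (-226, 97), (-224, 97), (-222, 97), (-220, 98), (-218, 98), (-216, 99), (-214, 101), (-212, 101), (-210, 101), (-208, 100), (-206, 92), (-204, 16), (-202, 9), (-200, 8), (-198, 9), (-196, 8), (-194, 13), (-192, 75), (-190, 100), (-188, 100), (-186, 100), (-184, 101), (-182, 101), (-180, 100), (-178, 100), (-176, 100), (-174, 101), (-172, 101)]
0.045 [352 274] [(-230, 162), (-228, 162), (-226, 161), (-224, 161), (-222, 161), (-220, 161), (-2
[... 798 characters left out ...]
8, 162), (-216, 164), (-214, 163), (-212, 163), (-210, 163), (-208, 164), (-206, 154), (-204, 21), (-202, 28), (-200, 115), (-198, 169), (-196, 33), (-194, 50), (-192, 163), (-190, 163), (-188, 162), (-186, 164), (-184, 163), (-182, 162), (-180, 163), (-178, 162), (-176, 163), (-174, 162), (-172, 162)]
-0.055 [355 162] [(-230, 104), (-228, 103), (-226, 102), (-224, 102), (-222, 103), (-220, 102), (-218, 102), (-216, 102), (-214, 102), (-212, 102), (-210, 102), (-208, 103), (-206, 88), (-204, 7), (-202, 9), (-200, 10), (-198, 10), (-196, 9), (-194, 6), (-192, 104), (-190, 103), (-188, 102), (-186, 101), (-184, 115), (-182, 115), (-180, 115), (-178, 117), (-176, 116), (-174, 116), (-172, 116)]
```

Emit:
carry_out(commands=[[[0,0,0,0,-2,30,0],[0,0,0,0,0,40,0],[0,0,0,0,0,40,0],[0,0,0,0,0,35,0],[0,0,0,0,0,15,0],[0,0,0,0,0,7,0],[0,0,0,0,0,0,0],[0,0,0,0,0,0,0]]])

```text
time: 19.4
ee_pos: [0.5775, -0.0738, 0.0082]
tcp_rot: [-0.17, -3.137, -0.0]
wrist_force: [-0.1, -0.0, 0.7]
width: 0.0911
grip_force: 0.0
```

Emit:
carry_out(commands=[[[0,0,0,0,0,0,255],[0,0,0,0,0,0,255],[0,0,0,0,0,0,255],[0,0,0,0,0,0,255],[0,0,0,0,0,0,255],[0,0,0,0,0,0,255],[0,0,0,0,0,0,255],[0,0,0,0,0,0,255],[0,0,0,0,0,0,255],[0,0,0,0,0,0,255]]])

```text
time: 20.23
ee_pos: [0.5772, -0.0738, 0.0079]
tcp_rot: [-0.167, -3.137, 0.0]
wrist_force: [0.2, -0.5, 0.8]
width: 0.0277
grip_force: 0.0
```

Emit:
carry_out(commands=[[[0,0,0,0,0,0,255],[0,0,0,0,0,0,255],[0,0,0,0,0,0,255],[0,0,0,0,0,0,255]]])

```text
time: 20.57
ee_pos: [0.5772, -0.0738, 0.0079]
tcp_rot: [-0.167, -3.137, -0.0]
wrist_force: [0.1, 0.2, -1.4]
width: 0.0133
grip_force: 30.0
```

Emit:
carry_out(commands=[[[0,0,0,0,0,-20,255],[0,0,0,0,0,-35,255],[0,0,0,0,0,-35,255],[0,0,0,0,0,-30,255],[0,0,-0.1,0,0,0,255],[0,0,0,10,30,0,255],[0,0,0,10,36,0,255],[0,0,0,10,36,0,255],[0,0,0,10,36,0,255],[0,0,0,10,36,0,255]]])

```text
time: 21.4
ee_pos: [0.5276, 0.102, 0.128]
tcp_rot: [0.011, 3.141, 0.0]
wrist_force: [1.0, 1.1, -0.8]
width: 0.0131
grip_force: 30.0
```

Emit:
carry_out(commands=[[[0,0,0,10,36,0,255],[0,0,0,10,36,0,255],[0,0,0,10,36,0,255],[0,0,0,10,36,0,255],[0,0,0,10,36,0,255],[0,0,0,10,30,0,255],[0,0,0,0,11,0,255],[0,0,0,0,0,0,255],[0,0,0,0,0,0,255]]])

```text
time: 22.15
ee_pos: [0.4698, 0.3218, 0.1278]
tcp_rot: [-0.009, -3.141, 0.0]
wrist_force: [-0.3, -0.2, 0.2]
width: 0.0132
grip_force: 30.0
```

```bash
python3 -c "
from h import *
need([.465,.321,.0135])
i=cams.camera_info('wrist');im=cams.read_camera('wrist');crop(im,0,0,640,480,1.2,'w6.png')
print(pix([[.328,.449,.022],[.328,.234,.022]],i))"
```

```text
t 22.15 p [0.4698 0.3218 0.1278] x [-1.     0.005  0.   ] y [ 0.005  1.    -0.   ] z [-0. -0. -1.] q [ 0.56  0.3   2.04 -0.    0.81 -1.01] w 0.0132
carton [-0.5823 -0.1526] tool shift [  4.7  -0.8 114.3]
[[521.69579087  17.54492634]
 [180.88467008  20.25143794]]
```

View pics/w6.png

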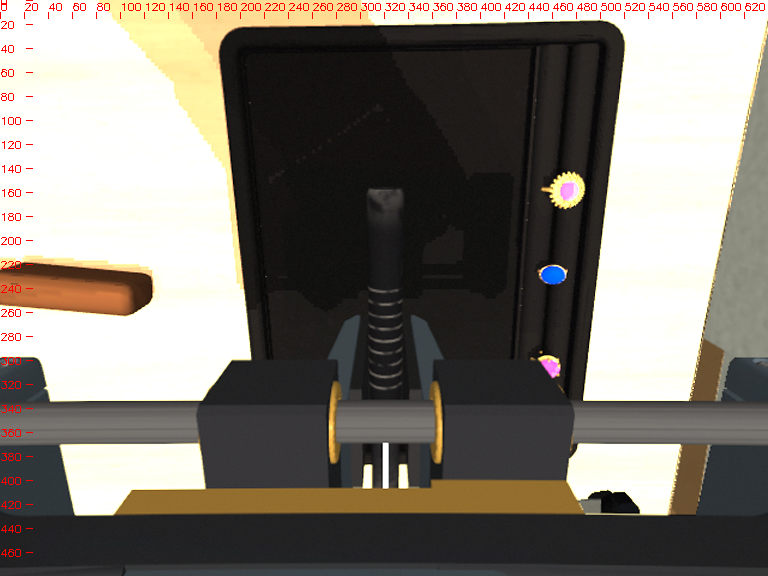

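Emit:
carry_out(commands=[[[0,0,0,4,0,25,255],[0,0,0,0,0,30,255],[0,0,0,0,0,25,255],[0,0,0,0,0,18,255],[0,0,0,0,0,8,255],[0,0,0,0,0,4,255],[0,0,0,0,0,2,255],[0,0,0,0,0,0,255],[0,0,0,0,0,0,255],[0,0,0,0,0,0,255]]])

```text
time: 23.03
ee_pos: [0.4665, 0.3222, 0.0169]
tcp_rot: [0.01, 3.14, 0.001]
wrist_force: [0.3, -0.1, -0.0]
width: 0.013
grip_force: 30.0
```

```bash
python3 -c "
from h import *
need([.465,.321,.0135])"
```

```text
t 23.03 p [0.4665 0.3222 0.0169] x [-1.     0.007 -0.001] y [0.007 1.    0.001] z [ 0.001  0.001 -1.   ] q [ 0.56  0.48  2.05  0.    0.6  -1.  ] w 0.0130
carton [-0.5824 -0.156 ] tool shift [ 1.5 -1.3  3.4]
```

Lower the last 3 mm gently, release partly, then retreat.

Emit:
carry_out(commands=[[[0,0,0,0,0,1.5,255],[0,0,0,0,0,1.5,255],[0,0,0,0,0,0,255],[0,0,0,0,0,0,255],[0,0,0,0,0,0,120],[0,0,0,0,0,0,120],[0,0,0,0,0,0,120],[0,0,0,0,0,0,120],[0,0,0,0,0,0,120],[0,0,0,0,0,0,120]]])

```text
time: 23.87
ee_pos: [0.4659, 0.322, 0.013]
tcp_rot: [0.01, 3.142, 0.0]
wrist_force: [0.2, 1.4, -0.7]
width: 0.0473
grip_force: 0.0
```

Emit:
carry_out(commands=[[[0,0,0,0,0,-10,120],[0,0,0,0,0,-25,120],[0,0,0,0,0,-40,120],[0,0,0,0,0,-40,120],[0,0,0,0,0,-20,120],[0,0,0,0,0,0,120],[0,0,0,0,0,0,120]]])

```text
time: 24.45
ee_pos: [0.4664, 0.3223, 0.1498]
tcp_rot: [0.01, 3.139, 0.002]
wrist_force: [-0.5, -0.0, -0.1]
width: 0.0484
grip_force: 0.0
```

```bash
python3 -c "
from h import *
show()
i=cams.camera_info('wrist');im=cams.read_camera('wrist')
# pen edges vs dark pad: column profile
for X in(.41,.44):
  ys=np.arange(.29,.36,.003);p=pix([[X,y,.02] for y in ys],i).round().astype(int)
  print(X,p[0],p[-1],[(int(round(1000*y)),int(im[v,u].mean())) for y,(u,v) in zip(ys,p) if 0<=v<480 and 0<=u<640])
T=cams.read_camera('top');
a=cv2.imread('pics/top0.png')
for n,P in (('jar1',(.705,.253,.04)),('jar2',(.521,-.489,.04)),('mouse',(.803,.018,.03))):
  u,v=pix([P],'top')[0].round().astype(int); print(n,np.abs(T[v-12:v+13,u-12:u+13].astype(int)-a[v-12:v+13,u-12:u+13]).mean())
b=cv2.imread('pics/t1.png')
# flap dark top edge: scan arc
h=C+(-.087)*AX+.082*AY
for th in np.arange(1.4,2.25,.05):
  q=[[*(h+r*(-np.sin(th)*AX-np.cos(th)*AY)),.079] for r in(.05,.08,.11,.14)]
  print(round(th,2),[int(T[v,u].mean()) for u,v in pix(q,'top').round().astype(int)],end=' ')
"
```

```text
t 24.45 p [0.4664 0.3223 0.1498] x [-1.     0.007 -0.002] y [0.007 1.    0.002] z [ 0.002  0.002 -1.   ] q [ 0.56  0.26  2.04 -0.    0.84 -1.  ] w 0.0484
0.41 [277 155] [369 154] [(290, 11), (293, 11), (296, 10), (299, 10), (302, 11), (305, 12), (308, 10), (311, 11), (314, 11), (317, 22), (320, 28), (323, 30), (326, 26), (329, 13), (332, 9), (335, 10), (338, 10), (341, 11), (344, 11), (347, 10), (350, 12), (353, 10), (356, 12), (359, 10)]
0.44 [279 194] [367 193] [(290, 12), (293, 10), (296, 13), (299, 10), (302, 12), (305, 11), (308, 11), (311, 10), (314, 12), (317, 14), (320, 17), (323, 18), (326, 16), (329, 11), (332, 11), (335, 11), (338, 12), (341, 12), (344, 12), (347, 11), (350, 9), (353, 10), (356, 12), (359, 10)]
jar1 2.3082666666666665
jar2 2.2458666666666667
mouse 2.7834666666666665
1.4 [142, 143, 142, 144] 1.45 [142, 142, 143, 142] 1.5 [142, 142, 142, 142] 1.55 [142, 141, 143, 143] 1.6 [141, 140, 145, 146] 1.65 [142, 143, 144, 141] 1.7 [141, 142, 145, 143] 1.75 [138, 140, 144, 144] 1.8 [131, 140, 143, 143] 1.85 [118, 143, 143, 143] 1.9 [98, 127, 143, 142] 1.95 [76, 111, 135, 141] 2.0 [67, 87, 97, 104] 2.05 [71, 62, 64, 72] 2.1 [95, 96, 105, 101] 2.15 [112, 128, 135, 142] 2.2 [130, 140, 142, 142]
```

Penlight lies on the pad at y≈0.322, the flap is at about 2.05 rad, and the jars and mouse have not moved.

```bash
python3 -c "
from workcell import robot
print(robot.hand_in())"
```

```text
the job is handed in; nothing more can be done
None
```

I did every step and handed the job in at about 24.5 s, but the hand-in returned no verdict. My last camera checks showed the penlight on the tray pad parallel to the ring rolls, the flap at about 2.05 rad, and the jars and mouse unmoved; the hook was standing free of the carton when I last looked, before the penlight pick-up.

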